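# Count out six bearing balls on a rocking counting board

### The job

Count out the six balls for this bearing: tip the counting board towards its pockets until every pocket holds a ball, then tip it back so that all the spare balls run back into the channel. Shut the clear cover over the channel so that the spares stay there, and then set the board level with the six balls in their pockets. Press only on the board and its cover, lose no ball, and leave the things around it where they lie.

Things in the scene. Friction and masses are not known exactly. Their poses are not given: they have to be found in the camera images.
- stand: Fixed grey stand (base plate 224 x 150 mm, two cheeks) carrying the counting board on a level tilt axis. Origin: on the table top, straight below the middle of the axis, which is 57 mm above the table. Its x axis lies along the tilt axis, its y axis points from the channel end to the pocket end, z up
- board (a joint): Tilt of the board in rad: 0 level, +0.32 pocket end down on its stop, -0.32 channel end down on its stop (the start). A friction axle (0.3 N m: 4 to 6 N on a pad) holds any tilt. Black plate 174 mm (along the axis) x 129 mm with aluminium walls 21 mm high all round; when level its smooth floor is level with the tilt axis, and balls roll on it as soon as it tilts
- cover (a joint): Angle of the channel cover in rad: 0 shut, 0.80 to 0.98 at the start. Clear plate 168 x 65 mm, hinged 2 mm from the tilt axis on the channel side, 24.5 mm above the floor; balls roll freely under the hinge. A stiff hinge holds any angle (1 N at the strip moves it). Shut, it lies on the walls over the channel, its lip reaching down to 6 mm above the floor: no ball can leave
- cover_strip (a point): Centre of the top of the orange strip (80 x 14 mm) on the free edge of the cover, 58 mm from its hinge; z axis square to the cover. Pressing it down shuts the cover. Shut, it is 29 mm above the board's floor and 60 mm from the tilt axis, towards the channel end
- channel_pad (a point): Centre of the top of the black ribbed pad (96 mm along the axis x 26 mm) on the flange at the board's channel end, 88 mm from the tilt axis, 4 mm above the level of the floor. Pressing it down tips the board towards the channel
- pocket_pad (a point): The same pad at the pocket end, 77 mm from the tilt axis, 4 mm above the level of the floor. Pressing it down tips the board towards the pockets
- channel (a point): Middle of the row of balls resting against the channel-end wall, at the height of their centres, fixed to the board: x along the tilt axis, y towards the pockets, z square to the floor. The channel is the strip along that wall, 162 mm long and 33 mm wide (y from -0.008 to +0.025), in front of it the lip of the shut cover; 56 mm from the tilt axis
- pocket_1 (a point): Where the centre of a ball seated in this pocket lies. Six round pockets, 17.5 mm wide, 7 mm deep with yellow floors, 27 mm apart, numbered along the stand's x axis, lie along the pocket-end wall; aluminium chevrons 22 mm long between them guide balls in. A seated ball stays in at any tilt of the board
- pocket_2 (a point): The same for this pocket
- pocket_3 (a point): The same for this pocket
- pocket_4 (a point): The same for this pocket
- pocket_5 (a point): The same for this pocket
- pocket_6 (a point): The same for this pocket
- ball_1: Steel bearing ball, 16 mm in diameter, 17 g, all alike; origin at its centre. Starts in the channel
- ball_2: Another such ball
- ball_3: Another such ball
- ball_4: Another such ball
- ball_5: Another such ball
- ball_6: Another such ball
- ball_7: Another such ball
- ball_8: Another such ball
- ball_9: Another such ball
- pliers: Loose bystander: combination pliers with black grips, 181 x 65 x 17 mm, lying flat beyond the stand; origin under its middle
- spark_plug: Loose bystander: spark plug, 76 x 20 x 23 mm, lying on the table on the robot's side of the stand; origin under its middle

How it is judged (in metres and radians):
On the way, in this order (a step that is already met when the one before it is completed fails the run):
1. the board is tipped towards the pockets (tilt over 0.08 rad) and every pocket holds a ball (value of joint board above 0.08 rad and distance between any of ball_1, ball_2, ball_3, ball_4, ball_5, ball_6, ball_7, ball_8, ball_9 and pocket_1 below 0.005 m and distance between any of ball_1, ball_2, ball_3, ball_4, ball_5, ball_6, ball_7, ball_8, ball_9 and pocket_2 below 0.005 m and distance between any of ball_1, ball_2, ball_3, ball_4, ball_5, ball_6, ball_7, ball_8, ball_9 and pocket_3 below 0.005 m and distance between any of ball_1, ball_2, ball_3, ball_4, ball_5, ball_6, ball_7, ball_8, ball_9 and pocket_4 below 0.005 m and distance between any of ball_1, ball_2, ball_3, ball_4, ball_5, ball_6, ball_7, ball_8, ball_9 and pocket_5 below 0.005 m and distance between any of ball_1, ball_2, ball_3, ball_4, ball_5, ball_6, ball_7, ball_8, ball_9 and pocket_6 below 0.005 m), for 0.2 s.
2. the board is tipped back towards the channel (tilt below -0.08 rad), every pocket holds a ball, all the other balls lie in the channel, and the cover is still open (value of joint board below -0.08 rad and value of joint cover above 0.3 rad and distance between any of ball_1, ball_2, ball_3, ball_4, ball_5, ball_6, ball_7, ball_8, ball_9 and pocket_1 below 0.005 m and distance between any of ball_1, ball_2, ball_3, ball_4, ball_5, ball_6, ball_7, ball_8, ball_9 and pocket_2 below 0.005 m and distance between any of ball_1, ball_2, ball_3, ball_4, ball_5, ball_6, ball_7, ball_8, ball_9 and pocket_3 below 0.005 m and distance between any of ball_1, ball_2, ball_3, ball_4, ball_5, ball_6, ball_7, ball_8, ball_9 and pocket_4 below 0.005 m and distance between any of ball_1, ball_2, ball_3, ball_4, ball_5, ball_6, ball_7, ball_8, ball_9 and pocket_5 below 0.005 m and distance between any of ball_1, ball_2, ball_3, ball_4, ball_5, ball_6, ball_7, ball_8, ball_9 and pocket_6 below 0.005 m and ((y of ball_1 in the frame of channel below 0.02 m and z of ball_1 in the frame of channel between -0.004 and 0.005 m and distance between ball_1 and channel below 0.085 m) or (y of ball_1 in the frame of channel above 0.09 m and z of ball_1 in the frame of channel below -0.004 m)) and ((y of ball_2 in the frame of channel below 0.02 m and z of ball_2 in the frame of channel between -0.004 and 0.005 m and distance between ball_2 and channel below 0.085 m) or (y of ball_2 in the frame of channel above 0.09 m and z of ball_2 in the frame of channel below -0.004 m)) and ((y of ball_3 in the frame of channel below 0.02 m and z of ball_3 in the frame of channel between -0.004 and 0.005 m and distance between ball_3 and channel below 0.085 m) or (y of ball_3 in the frame of channel above 0.09 m and z of ball_3 in the frame of channel below -0.004 m)) and ((y of ball_4 in the frame of channel below 0.02 m and z of ball_4 in the frame of channel between -0.004 and 0.005 m and distance between ball_4 and channel below 0.085 m) or (y of ball_4 in the frame of channel above 0.09 m and z of ball_4 in the frame of channel below -0.004 m)) and ((y of ball_5 in the frame of channel below 0.02 m and z of ball_5 in the frame of channel between -0.004 and 0.005 m and distance between ball_5 and channel below 0.085 m) or (y of ball_5 in the frame of channel above 0.09 m and z of ball_5 in the frame of channel below -0.004 m)) and ((y of ball_6 in the frame of channel below 0.02 m and z of ball_6 in the frame of channel between -0.004 and 0.005 m and distance between ball_6 and channel below 0.085 m) or (y of ball_6 in the frame of channel above 0.09 m and z of ball_6 in the frame of channel below -0.004 m)) and ((y of ball_7 in the frame of channel below 0.02 m and z of ball_7 in the frame of channel between -0.004 and 0.005 m and distance between ball_7 and channel below 0.085 m) or (y of ball_7 in the frame of channel above 0.09 m and z of ball_7 in the frame of channel below -0.004 m)) and ((y of ball_8 in the frame of channel below 0.02 m and z of ball_8 in the frame of channel between -0.004 and 0.005 m and distance between ball_8 and channel below 0.085 m) or (y of ball_8 in the frame of channel above 0.09 m and z of ball_8 in the frame of channel below -0.004 m)) and ((y of ball_9 in the frame of channel below 0.02 m and z of ball_9 in the frame of channel between -0.004 and 0.005 m and distance between ball_9 and channel below 0.085 m) or (y of ball_9 in the frame of channel above 0.09 m and z of ball_9 in the frame of channel below -0.004 m))), for 0.2 s.
3. the cover is shut over the spare balls, the pockets are still full and the board still tilts towards the channel (tilt below -0.08 rad) (value of joint cover below 0.08 rad and value of joint board below -0.08 rad and distance between any of ball_1, ball_2, ball_3, ball_4, ball_5, ball_6, ball_7, ball_8, ball_9 and pocket_1 below 0.005 m and distance between any of ball_1, ball_2, ball_3, ball_4, ball_5, ball_6, ball_7, ball_8, ball_9 and pocket_2 below 0.005 m and distance between any of ball_1, ball_2, ball_3, ball_4, ball_5, ball_6, ball_7, ball_8, ball_9 and pocket_3 below 0.005 m and distance between any of ball_1, ball_2, ball_3, ball_4, ball_5, ball_6, ball_7, ball_8, ball_9 and pocket_4 below 0.005 m and distance between any of ball_1, ball_2, ball_3, ball_4, ball_5, ball_6, ball_7, ball_8, ball_9 and pocket_5 below 0.005 m and distance between any of ball_1, ball_2, ball_3, ball_4, ball_5, ball_6, ball_7, ball_8, ball_9 and pocket_6 below 0.005 m and ((y of ball_1 in the frame of channel below 0.02 m and z of ball_1 in the frame of channel between -0.004 and 0.005 m and distance between ball_1 and channel below 0.085 m) or (y of ball_1 in the frame of channel above 0.09 m and z of ball_1 in the frame of channel below -0.004 m)) and ((y of ball_2 in the frame of channel below 0.02 m and z of ball_2 in the frame of channel between -0.004 and 0.005 m and distance between ball_2 and channel below 0.085 m) or (y of ball_2 in the frame of channel above 0.09 m and z of ball_2 in the frame of channel below -0.004 m)) and ((y of ball_3 in the frame of channel below 0.02 m and z of ball_3 in the frame of channel between -0.004 and 0.005 m and distance between ball_3 and channel below 0.085 m) or (y of ball_3 in the frame of channel above 0.09 m and z of ball_3 in the frame of channel below -0.004 m)) and ((y of ball_4 in the frame of channel below 0.02 m and z of ball_4 in the frame of channel between -0.004 and 0.005 m and distance between ball_4 and channel below 0.085 m) or (y of ball_4 in the frame of channel above 0.09 m and z of ball_4 in the frame of channel below -0.004 m)) and ((y of ball_5 in the frame of channel below 0.02 m and z of ball_5 in the frame of channel between -0.004 and 0.005 m and distance between ball_5 and channel below 0.085 m) or (y of ball_5 in the frame of channel above 0.09 m and z of ball_5 in the frame of channel below -0.004 m)) and ((y of ball_6 in the frame of channel below 0.02 m and z of ball_6 in the frame of channel between -0.004 and 0.005 m and distance between ball_6 and channel below 0.085 m) or (y of ball_6 in the frame of channel above 0.09 m and z of ball_6 in the frame of channel below -0.004 m)) and ((y of ball_7 in the frame of channel below 0.02 m and z of ball_7 in the frame of channel between -0.004 and 0.005 m and distance between ball_7 and channel below 0.085 m) or (y of ball_7 in the frame of channel above 0.09 m and z of ball_7 in the frame of channel below -0.004 m)) and ((y of ball_8 in the frame of channel below 0.02 m and z of ball_8 in the frame of channel between -0.004 and 0.005 m and distance between ball_8 and channel below 0.085 m) or (y of ball_8 in the frame of channel above 0.09 m and z of ball_8 in the frame of channel below -0.004 m)) and ((y of ball_9 in the frame of channel below 0.02 m and z of ball_9 in the frame of channel between -0.004 and 0.005 m and distance between ball_9 and channel below 0.085 m) or (y of ball_9 in the frame of channel above 0.09 m and z of ball_9 in the frame of channel below -0.004 m))), for 0.2 s.
At the end, for the whole second after the job is handed in: Every one of the six pockets holds a ball (centre within 5 mm of the seated point), the other three balls lie in the channel behind the lip, the cover is shut (within 0.08 rad), the board is level (within 0.07 rad, 4 degrees), and all balls are at rest (distance between any of ball_1, ball_2, ball_3, ball_4, ball_5, ball_6, ball_7, ball_8, ball_9 and pocket_1 below 0.005 m and distance between any of ball_1, ball_2, ball_3, ball_4, ball_5, ball_6, ball_7, ball_8, ball_9 and pocket_2 below 0.005 m and distance between any of ball_1, ball_2, ball_3, ball_4, ball_5, ball_6, ball_7, ball_8, ball_9 and pocket_3 below 0.005 m and distance between any of ball_1, ball_2, ball_3, ball_4, ball_5, ball_6, ball_7, ball_8, ball_9 and pocket_4 below 0.005 m and distance between any of ball_1, ball_2, ball_3, ball_4, ball_5, ball_6, ball_7, ball_8, ball_9 and pocket_5 below 0.005 m and distance between any of ball_1, ball_2, ball_3, ball_4, ball_5, ball_6, ball_7, ball_8, ball_9 and pocket_6 below 0.005 m and ((y of ball_1 in the frame of channel below 0.02 m and z of ball_1 in the frame of channel between -0.004 and 0.005 m and distance between ball_1 and channel below 0.085 m) or (y of ball_1 in the frame of channel above 0.09 m and z of ball_1 in the frame of channel below -0.004 m)) and ((y of ball_2 in the frame of channel below 0.02 m and z of ball_2 in the frame of channel between -0.004 and 0.005 m and distance between ball_2 and channel below 0.085 m) or (y of ball_2 in the frame of channel above 0.09 m and z of ball_2 in the frame of channel below -0.004 m)) and ((y of ball_3 in the frame of channel below 0.02 m and z of ball_3 in the frame of channel between -0.004 and 0.005 m and distance between ball_3 and channel below 0.085 m) or (y of ball_3 in the frame of channel above 0.09 m and z of ball_3 in the frame of channel below -0.004 m)) and ((y of ball_4 in the frame of channel below 0.02 m and z of ball_4 in the frame of channel between -0.004 and 0.005 m and distance between ball_4 and channel below 0.085 m) or (y of ball_4 in the frame of channel above 0.09 m and z of ball_4 in the frame of channel below -0.004 m)) and ((y of ball_5 in the frame of channel below 0.02 m and z of ball_5 in the frame of channel between -0.004 and 0.005 m and distance between ball_5 and channel below 0.085 m) or (y of ball_5 in the frame of channel above 0.09 m and z of ball_5 in the frame of channel below -0.004 m)) and ((y of ball_6 in the frame of channel below 0.02 m and z of ball_6 in the frame of channel between -0.004 and 0.005 m and distance between ball_6 and channel below 0.085 m) or (y of ball_6 in the frame of channel above 0.09 m and z of ball_6 in the frame of channel below -0.004 m)) and ((y of ball_7 in the frame of channel below 0.02 m and z of ball_7 in the frame of channel between -0.004 and 0.005 m and distance between ball_7 and channel below 0.085 m) or (y of ball_7 in the frame of channel above 0.09 m and z of ball_7 in the frame of channel below -0.004 m)) and ((y of ball_8 in the frame of channel below 0.02 m and z of ball_8 in the frame of channel between -0.004 and 0.005 m and distance between ball_8 and channel below 0.085 m) or (y of ball_8 in the frame of channel above 0.09 m and z of ball_8 in the frame of channel below -0.004 m)) and ((y of ball_9 in the frame of channel below 0.02 m and z of ball_9 in the frame of channel between -0.004 and 0.005 m and distance between ball_9 and channel below 0.085 m) or (y of ball_9 in the frame of channel above 0.09 m and z of ball_9 in the frame of channel below -0.004 m)) and value of joint cover below 0.08 rad and value of joint board between -0.07 and 0.07 rad and linear speed of each of ball_1, ball_2, ball_3, ball_4, ball_5, ball_6, ball_7, ball_8, ball_9 below 0.03 m/s); the robot touches nothing.
It fails at once if a ball falls off the board (height (world z) of any of ball_1, ball_2, ball_3, ball_4, ball_5, ball_6, ball_7, ball_8, ball_9 below 0.017 m).
It fails at once if the pliers or the spark plug are moved by more than 20 mm (distance of any of pliers, spark_plug from where it was at the start of the episode above 0.02 m).
It fails at once if a ball is pushed by the fingers (contact force between the fingers and ball_1 above 1 N or contact force between the fingers and ball_2 above 1 N or contact force between the fingers and ball_3 above 1 N or contact force between the fingers and ball_4 above 1 N or contact force between the fingers and ball_5 above 1 N or contact force between the fingers and ball_6 above 1 N or contact force between the fingers and ball_7 above 1 N or contact force between the fingers and ball_8 above 1 N or contact force between the fingers and ball_9 above 1 N).
It also fails if it takes over 51 s, if anything falls off the work surface, if the arm or the gripper's body presses on something with over 40 N, if the wrist force passes 120 N, or if a joint passes its speed limit or range.

### The arm

A 6-joint arm with a two-finger parallel gripper is mounted at the origin on a cart in front of the work surface, level with it; the furniture and walls round the work are solid. World frame = base frame: x ahead of the robot, y to its left, z up, the work surface at z = 0. Lengths are in mm, angles in rad, forces in N, time in s.
With the tool pointing down it reaches from about 275 to 1000 mm from the base axis. Payload 8.4 kg.
Tool frame: the origin (TCP) lies where the fingers leave the gripper's body, on its centre line; the fingertips stand 73 mm ahead of it and the grasp point (between the pads) lies 54 mm ahead of it (grip_point_offset is the distance from the TCP to the grasp point, in mm); z points along the fingers, y is the direction in which the jaws open and shut (so a half turn about z gives the same grasp; the last joint's range is limited). The gripper opens to 85 mm and grips with 20 to 120 N. Pads are 22 mm wide; open, the fingers measure 114 mm over their backs; the gripper's body (76 mm by 85 mm) begins 54 mm behind the grasp point. The pads swing forward as they close: fully open they stand 13 mm farther back than shut.
Start: joints at [1.222, 0.353, 1.633, -0, 1.155, -0.002], TCP at [212.43, 587.794, 303.881] pointing down, gripper open.
Joint ranges: [-2.63, 2.63], [-0.92, 2.1], [0.06, 2.66], [-1.3, 4.44], [0, 2.69], [-3.02, 3.02]. Speed limits (rad/s): [2.22, 2.22, 2.79, 3.14, 3.14, 3.14].

### API

Orientations are given as [roll, pitch, yaw] about the fixed x, y, z axes, in that order (R = Rz(yaw) Ry(pitch) Rx(roll)).
In Python, from rig import sense, grab_frame, sign_off, grip_point_offset gives the robot as it stands. The module is installed in compiled form; this text tells all that it offers.
- The arm moves only by the tool drive_tool, never from a script. Its argument "targets" is one flat list of numbers, 7 for each row, row after row: the shift along the tool's x, y, z in m, then the turn, a rotation vector about the tool's x, y, z in rad, then the opening, from 0 (shut) to 1 (fully open). In form: [tx, ty, tz, wx, wy, wz, grip, tx, ty, tz, wx, wy, wz, grip, ...]. A call has 1 to 12 rows; each row is the pose to reach, as a shift and turn from the pose commanded when the call began, along the tool's axes at that moment; what a row does not reach only later rows make up. A row lasts 1/12 s, in which the tool goes at most 41.7 mm and 7.16 degrees, less where a joint would pass 70% of its speed; a pose out of reach is approached as far as the arm can. A call with a gripper value outside its range is refused whole. The fingers move at their own pace and stop on an object; "force" is the grip in N (left out, the last holds). Time passes only in rows, so rows that repeat a pose let the fingers close. It gives the time, the measured TCP pose, the force and the opening at its end, in the units of the state.
- sense(): the state, without advancing time (a new reading comes with each control period).
- grab_frame(name): name is "scene" or "top" or "wrist"; returns a dict with "color" (480x640x3 uint8, blue, green, red), "vertical_fov" (degrees; the focal length in pixels is half the picture's height over the tangent of half this angle, whatever the lens; pixels are square), "cx", "cy" (the principal point, pixels), "world_from_camera" (4x4, takes a point from camera to world coordinates). Camera axes: x right, y down, z forward; pixel columns grow to the right and rows downward; lengths in mm; the calibration is good to about 2 mm. A picture is of the moment at which its call begins. There is no depth.
- sign_off(): hands the job in, once; it reports no verdict.
The state is a dict: "clock": time; "qpos": joint angles; "qvel": joint speeds; "joint_efforts": joint torques, N m; "eef_pos": TCP position; "tcp_rot": TCP orientation; "contact_force": force on the tool from outside, world axes, zero at the start; "wrist_torque": the same for the moment, N m; "opening": opening from 0.0 (shut) to 1.0 (fully open).
Only numpy, scipy, OpenCV 4.12 (cv2) and the standard library are available. Lean on these libraries where they do the work, as an engineer would, in place of code of your own. Each camera call takes 0.05 s, during which the arm holds its last target. There are 200 camera calls.

## Working session

There is one attempt and no reset: what is moved stays moved. The work goes in short steps, Python scripts to look and compute and a tool call to move; the robot and the scene stay as the last step left them, time stands still between calls to the robot, and variables do not carry over. Pictures are saved under pics/ and viewed, about 8 in all and at most 12, crops included, and the job is handed in when it is done.

Besides the shell and the picture viewer there is one more tool, called after ">>>" as name(argument=value, ...), one argument or row to a line, values as JSON. drive_tool: Moves the arm, as the interface text tells. Its arguments: {"type":"object","properties":{"targets":{"type":"array"},"force":{"type":"number"}},"required":["targets"]}

```bash
mkdir -p pics
python3 - <<'E'
from rig import *
import cv2,numpy as np
s=sense();print(s)
for n in("scene","top"):
    f=grab_frame(n);cv2.imwrite(f"pics/{n}0.png",f["color"]);print(n,f["vertical_fov"],f["cx"],f["cy"],np.round(f["world_from_camera"],3).tolist())
E
```

```text
{'clock': 0.0, 'qpos': array([ 1.22161051e+00,  3.53646300e-01,  1.63415156e+00, -2.65228144e-06,
        1.15517480e+00, -2.40640821e-03]), 'qvel': array([-0.00095968, -0.00116153, -0.0004703 , -0.00118249, -0.00102388,
       -0.00015413]), 'joint_efforts': array([ 4.77775520e-04, -6.05244541e+01, -3.42063081e+01,  1.42502613e-04,
        9.58588847e-03,  3.98285181e-06]), 'eef_pos': array([212.29436373, 587.43867055, 303.15529905]), 'tcp_rot': array([-3.14021264e+00, -8.95871747e-07,  2.79481432e+00]), 'contact_force': array([ 0.11933547, -0.1275367 , -0.58095021]), 'wrist_torque': array([ 0.04927412, -0.01801178, -0.00733356]), 'opening': 0.9978736281619855}
scene 51.34486185307591 321.67926082224 233.33715171030482 [[0.586, -0.58, 0.566, 72.02], [-0.81, -0.413, 0.416, -325.752], [-0.007, -0.702, -0.712, 737.275], [0.0, 0.0, 0.0, 1.0]]
top 45.89450722756697 319.75154436433377 242.02433967259356 [[-0.007, -0.986, 0.168, 433.165], [-1.0, 0.007, -0.004, 29.491], [0.003, -0.168, -0.986, 993.465], [0.0, 0.0, 0.0, 1.0]]
```

View pics/top0.png

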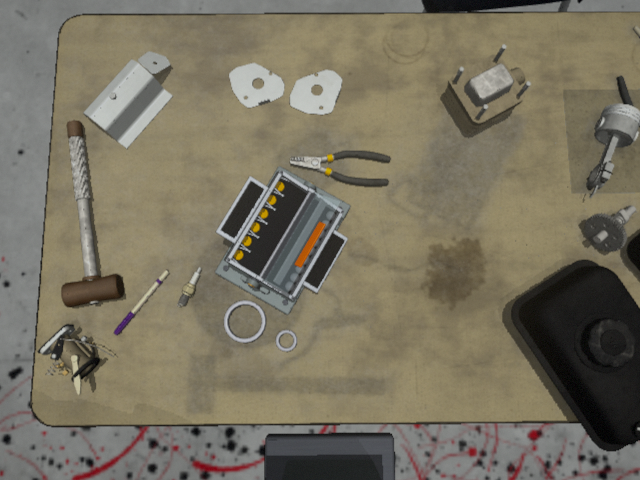

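View pics/scene0.png

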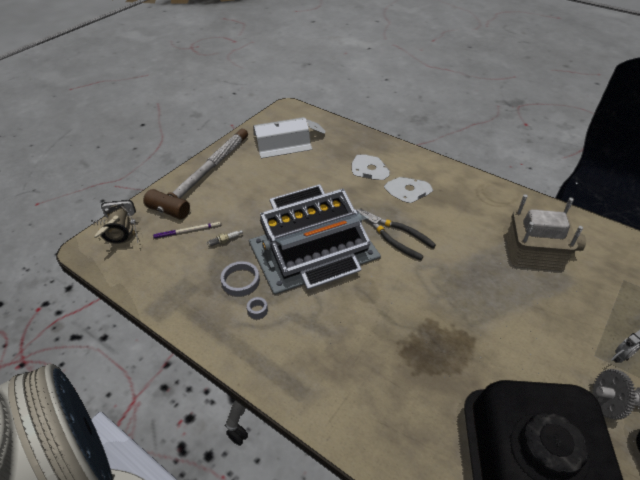

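The top view shows the yellow pockets running (240,255) to (280,187), the orange strip at (311,245), the pocket pad at (241,210) and the channel pad at (325,262). The scene view shows the strip at (330,228) and the channel pad at (332,272).

```bash
cat > h.py <<'E'
import cv2,numpy as np
from rig import *
def ray(f,p):
    k=240/np.tan(np.radians(f["vertical_fov"])/2);T=np.array(f["world_from_camera"])
    d=T[:3,:3]@np.array([(p[0]-f["cx"])/k,(p[1]-f["cy"])/k,1]);return T[:3,3],d/np.linalg.norm(d)
def plane(f,p,z):
    o,d=ray(f,p);return o+d*(z-o[2])/d[2]
def tri(f,p,g,q):
    (a,u),(b,v)=ray(f,p),ray(g,q);s=np.linalg.lstsq(np.c_[u,-v],b-a,rcond=None)[0]
    A,B=a+s[0]*u,b+s[1]*v;return (A+B)/2,np.linalg.norm(A-B)
def proj(f,P):
    k=240/np.tan(np.radians(f["vertical_fov"])/2);c=np.linalg.inv(f["world_from_camera"])@np.append(P,1)
    return np.array([f["cx"]+k*c[0]/c[2],f["cy"]+k*c[1]/c[2]])
def blobs(m,amin):
    n,_,st,c=cv2.connectedComponentsWithStats(m.astype(np.uint8));return [(c[i].round(1).tolist(),int(st[i,4])) for i in range(1,n) if st[i,4]>=amin]
E
python3 - <<'E'
from h import *
F={n:grab_frame(n) for n in("top","scene")}
roi={"top":(190,160,360,320),"scene":(235,170,390,300)}
R={}
for n,f in F.items():
    x0,y0,x1,y1=roi[n];im=f["color"];hsv=cv2.cvtColor(im,cv2.COLOR_BGR2HSV)
    m=np.zeros(im.shape[:2],bool);m[y0:y1,x0:x1]=1
    H,S,V=cv2.split(hsv)
    print(n,"orange",blobs(m&(H<15)&(S>190)&(V>120),20))
    print(n,"yellow",blobs(m&(H>=17)&(H<30)&(S>190)&(V>120),8))
    print(n,"dark",blobs(m&(V<55),150))
    o=[b for b in blobs(m&(H<15)&(S>190)&(V>120),60)];R[n]=max(o,key=lambda b:b[1])[0]
print(tri(F["top"],R["top"],F["scene"],R["scene"]))
E
```

```text
top orange [([309.0, 244.7], 303)]
top yellow [([328.0, 171.0], 29), ([280.7, 186.6], 37), ([272.5, 200.2], 40), ([264.2, 213.8], 44), ([256.0, 227.5], 44), ([247.5, 241.5], 44), ([239.2, 255.4], 45)]
top dark [([272.6, 227.6], 2211), ([242.1, 209.4], 822), ([324.4, 260.3], 739)]
scene orange [([324.7, 227.9], 81)]
scene yellow [([336.5, 204.1], 15), ([324.3, 208.0], 13), ([311.8, 211.8], 16), ([298.7, 215.7], 18), ([285.7, 219.5], 20), ([272.7, 223.6], 19), ([379.7, 228.0], 11)]
scene dark [([297.5, 196.4], 349), ([308.4, 216.4], 973), ([319.0, 244.7], 1171), ([278.1, 263.1], 286), ([330.6, 269.7], 610)]
(array([579.08091977,  41.64280437, 115.86620324]), np.float64(2.422535444464236))
```

Run:
```python
from h import *
t,s=grab_frame("top"),grab_frame("scene")
P,d1=tri(t,(242.1,209.4),s,(297.5,196.4));C,d2=tri(t,(324.4,260.3),s,(330.6,269.7))
print("tri pads",P.round(1),d1,C.round(1),d2)
P=plane(t,(242.1,209.4),85);C=plane(t,(324.4,260.3),33);print("plane",P.round(1),C.round(1))
yv=(P-C)[:2];print("dist (156.6)",np.linalg.norm(yv))
A=[plane(t,p,72) for p in [(239.2,255.4),(280.7,186.6)]]; xv=(A[1]-A[0])[:2];print("pockets span 135:",np.linalg.norm(xv))
B=[tri(t,p,s,q)[0].round(1) for p,q in [((239.2,255.4),(272.7,223.6)),((280.7,186.6),(336.5,204.1))]];print(B)
ax=np.arctan2(xv[1],xv[0]);ay=np.arctan2(yv[1],yv[0])-np.pi/2;print("yaw",ax,ay)
u=np.array([np.cos(ay),np.sin(ay)]);v=np.array([-u[1],u[0]])
O1=P[:2]-71.8*v;O2=C[:2]+84.8*v;print("origin",O1,O2, "pockmid",(A[0]+A[1])[:2]/2-O1,)
```

```text
tri pads [642.1 151.8  89.1] 0.6676882106614707 [565.   17.3  32.5] 0.606094415099044
plane [642.8 152.5  85. ] [564.8  17.6  33. ]
dist (156.6) 155.92130339347074
pockets span 135: 134.32629915255467
[array([569.7, 157.7,  68.4]), array([686.3,  89.6,  68.5])]
yaw -0.5273641210593999 -0.524247585796779
origin [606.86995366  90.38719593] [607.20968324  90.97474413] pockmid [19.64469746 33.65558893]
```

```bash
cat >> h.py <<'E'
from scipy.spatial.transform import Rotation as Ro
O=np.array([607,90.7]);YAW=-0.525
U=np.array([np.cos(YAW),np.sin(YAW)]);W=np.array([-U[1],U[0]])
def bp(y,z,t):  # board point (y,z above axis) -> stand y, world z at tilt t (+ = pocket end down)
    return y*np.cos(t)+z*np.sin(t),57-y*np.sin(t)+z*np.cos(t)
def go(x,y,ztip,lean=0,L=73):
    """shift/turn in tool axes to bring the fingertip to stand (x,y), height ztip; lean>0: body leans to -stand y"""
    R=Ro.from_euler("z",YAW+3*np.pi/2)*Ro.from_euler("x",np.pi)   # tool x=-stand y, y=-stand x
    R=R*Ro.from_euler("y",-lean)
    s=sense();p=np.append(O+x*U+y*W,ztip)-L*R.as_matrix()[:,2]
    R0=Ro.from_euler("xyz",s["tcp_rot"])
    return (R0.inv().apply(p-s["eef_pos"])/1000).round(4).tolist()+(R0.inv()*R).as_rotvec().round(4).tolist()
def stat():
    s=sense();R=Ro.from_euler("xyz",s["tcp_rot"]).as_matrix();q=s["eef_pos"]+73*R[:,2]
    print("t",round(s["clock"],2),"tip stand xy,z",((q[:2]-O)@U).round(1),((q[:2]-O)@W).round(1),q[2].round(1),"z",R[:,2].round(3),"F",s["contact_force"].round(1),"op",round(s["opening"],3),"q",s["qpos"].round(2))
E
python3 -c "
from h import *
print(go(0,78,115))"
```

```text
[-0.5538, -0.2564, 0.1158, -0.0004, -0.0003, -1.3926]
```

>>> drive_tool(
  targets=[-0.554,-0.256,0.116,0,0,-1.392,0,-0.554,-0.256,0.116,0,0,-1.392,0,-0.554,-0.256,0.116,0,0,-1.392,0,-0.554,-0.256,0.116,0,0,-1.392,0,-0.554,-0.256,0.116,0,0,-1.392,0,-0.554,-0.256,0.116,0,0,-1.392,0,-0.554,-0.256,0.116,0,0,-1.392,0,-0.554,-0.256,0.116,0,0,-1.392,0,-0.554,-0.256,0.116,0,0,-1.392,0,-0.554,-0.256,0.116,0,0,-1.392,0,-0.554,-0.256,0.116,0,0,-1.392,0,-0.554,-0.256,0.116,0,0,-1.392,0],
)

```text
clock: 1.3
eef_pos: [546.0, 258.2, 214.9]
tcp_rot: [-3.142, 0.0, -2.09]
contact_force: [0.2, 0.9, 0.2]
opening: -0.002
```

```bash
python3 -c "
from h import *
stat();print(go(0,78,115))"
```

```text
t 1.3 tip stand xy,z -136.7 114.4 141.9 z [ 0.  0. -1.] F [0.2 0.9 0.2] op -0.002 q [ 0.44  0.42  1.76  0.    0.97 -2.18]
[0.0372, -0.1365, 0.0269, -0.0001, 0.0003, 0.0058]
```

>>> drive_tool(
  targets=[0.037,-0.136,0.027,0,0,0,0,0.037,-0.136,0.027,0,0,0,0,0.037,-0.136,0.027,0,0,0,0,0.037,-0.136,0.027,0,0,0,0,0.037,-0.136,0.027,0,0,0,0,0.037,-0.136,0.027,0,0,0,0,0.037,-0.136,0.027,0,0,0,0],
)

```text
clock: 1.88
eef_pos: [643.3, 160.0, 188.1]
tcp_rot: [3.141, -0.0, -2.096]
contact_force: [-0.2, 0.4, 0.1]
opening: -0.001
```

```bash
python3 -c "
from h import *
stat()
f=grab_frame('wrist');cv2.imwrite('pics/w1.png',f['color'])
t=grab_frame('top');s=grab_frame('scene');a=cv2.resize(t['color'][150:330,190:370],(400,400));b=cv2.resize(s['color'][130:310,230:410],(400,400))
cv2.imwrite('pics/a1.png',np.hstack([a,b]));print(go(0,78,90))"
```

```text
t 1.88 tip stand xy,z -3.4 78.2 115.1 z [-0.001  0.    -1.   ] F [-0.2  0.4  0.1] op -0.001 q [ 0.24  0.53  1.64  0.    0.97 -2.37]
[0.0008, -0.0037, 0.0255, -0.0, 0.0003, 0.0011]
```

View pics/a1.png

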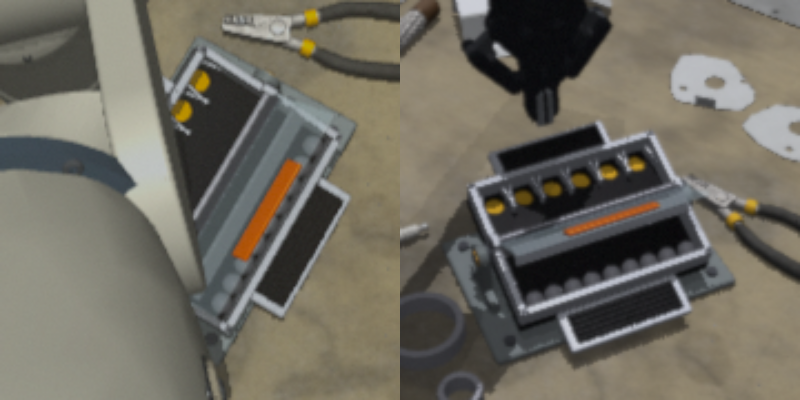

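>>> drive_tool(
  targets=[0.001,-0.003,0.015,0,0,0,0,0.001,-0.003,0.025,0,0,0,0,0.001,-0.003,0.03,0,0,0,0,0.001,-0.003,0.034,0,0,0,0,0.001,-0.003,0.038,0,0,0,0,0.001,-0.003,0.042,0,0,0,0,0.001,-0.003,0.046,0,0,0,0,0.001,-0.003,0.05,0,0,0,0,0.001,-0.003,0.054,0,0,0,0,0.001,-0.003,0.058,0,0,0,0,0.001,-0.003,0.062,0,0,0,0,0.001,-0.003,0.065,0,0,0,0],
)

```text
clock: 3.03
eef_pos: [646.8, 157.9, 123.2]
tcp_rot: [-3.141, 0.002, -2.096]
contact_force: [0.3, 2.3, 6.3]
opening: 0.001
```

```bash
python3 -c "
from h import *
stat()
print(go(0,78,45))"
```

```text
t 3.03 tip stand xy,z 0.9 78.3 50.2 z [ 0.002  0.001 -1.   ] F [0.3 2.3 6.3] op 0.001 q [ 0.24  0.61  1.66  0.    0.86 -2.38]
[0.0002, 0.0008, 0.0052, -0.0011, 0.002, -0.0005]
```

>>> drive_tool(
  targets=[0,0,0.002,0,0,0,0,0,0,0.004,0,0,0,0,0,0,0.004,0,0,0,0,0,0,0.004,0,0,0,0,0,0,0.004,0,0,0,0,0,0,0.004,0,0,0,0,0,0,0.004,0,0,0,0,0,0,0.004,0,0,0,0],
)

```text
clock: 3.7
eef_pos: [646.1, 157.1, 119.0]
tcp_rot: [3.142, 0.0, -2.096]
contact_force: [2.3, 1.8, 2.2]
opening: -0.002
```

```bash
python3 -c "
from h import *
stat()
s=grab_frame('scene');b=cv2.resize(s['color'][160:300,240:390],(800,746))[:600]
cv2.imwrite('pics/a2.png',b)"
```

```text
t 3.7 tip stand xy,z 0.6 77.0 46.0 z [-0.  0. -1.] F [2.3 1.8 2.2] op -0.002 q [ 0.24  0.62  1.67  0.    0.86 -2.38]
```

View pics/a2.png

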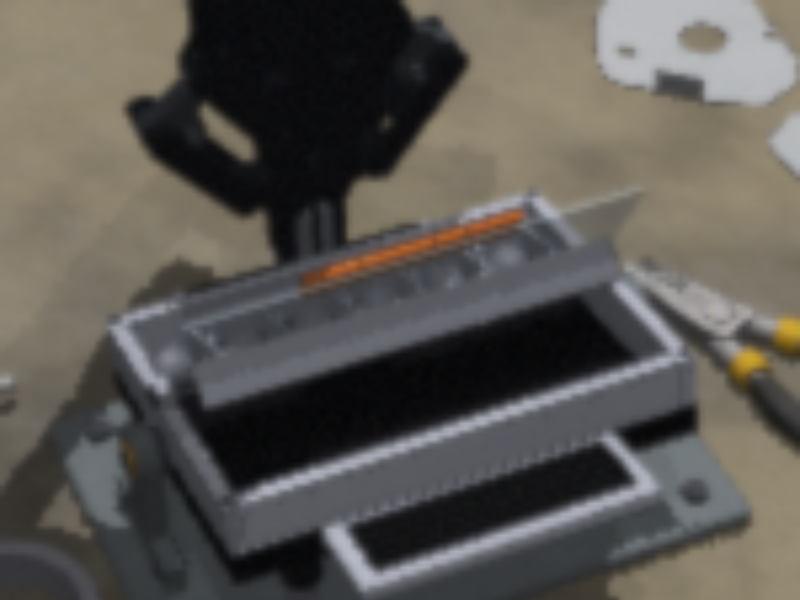

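Scene view: the board is tipped, and balls show through the cover, but the pockets are hidden. I'll check the wrist view.

```bash
python3 -c "
from h import *
f=grab_frame('wrist');cv2.imwrite('pics/w2.png',f['color'])
print(np.round(f['world_from_camera'],2)[:3,2:])"
```

```text
[[ 1.4000e-01  6.1169e+02]
 [ 2.4000e-01  9.6830e+01]
 [-9.6000e-01  1.9087e+02]]
```

View pics/w2.png

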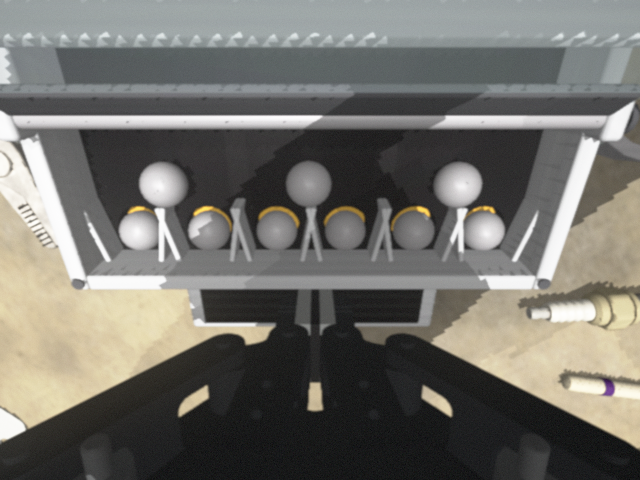

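The wrist view shows all six pockets holding a ball, at row ~230. The three spares rest on the chevrons at (163,185), (308,184) and (458,184). Next I go over to the channel pad, leaning away from the cover.

```bash
python3 -c "
from h import *
stat();print(go(0,-86,150,.4))"
```

```text
t 3.8 tip stand xy,z 0.6 77.0 46.0 z [-0.  0. -1.] F [2.3 2.2 3.2] op 0.001 q [ 0.24  0.62  1.67  0.    0.86 -2.38]
[0.1914, 0.0005, -0.0982, -0.0001, -0.4, -0.0006]
```

>>> drive_tool(
  targets=[0,0,-0.04,0,0,0,0,0,0,-0.08,0,0,0,0,0,0,-0.12,0,0,0,0,0,0,-0.145,0,0,0,0,0.04,0,-0.145,0,-0.1,0,0,0.08,0,-0.145,0,-0.2,0,0,0.12,0,-0.13,0,-0.3,0,0,0.16,0,-0.12,0,-0.4,0,0,0.191,0,-0.1,0,-0.4,0,0,0.191,0,-0.098,0,-0.4,0,0,0.191,0,-0.098,0,-0.4,0,0,0.191,0,-0.098,0,-0.4,0,0],
)

```text
clock: 4.8
eef_pos: [558.5, 13.9, 231.8]
tcp_rot: [3.138, 0.35, -2.123]
contact_force: [0.6, 0.3, -0.6]
opening: -0.002
```

```bash
python3 -c "
from h import *
stat();print(go(0,-86,85,.4));print(go(0,-86,40,.4))
s=grab_frame('scene');b=cv2.resize(s['color'][120:310,230:420],(600,600))
cv2.imwrite('pics/a3.png',b)"
```

```text
t 4.8 tip stand xy,z -3.0 -65.7 163.3 z [ 0.177  0.293 -0.939] F [ 0.6  0.3 -0.6] op -0.002 q [-0.13  0.29  1.95  0.45  0.81 -3.02]
[0.0494, -0.0043, 0.0667, -0.0069, -0.0502, -0.0258]
[0.0648, -0.0044, 0.109, -0.0069, -0.0502, -0.0258]
```

View pics/a3.png

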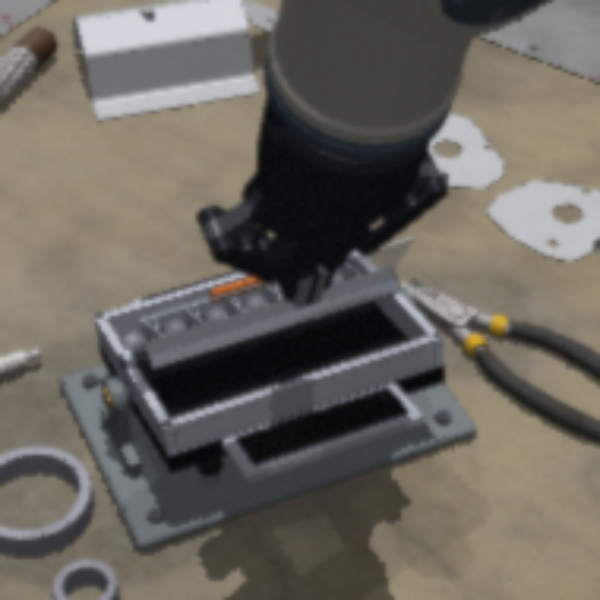

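Scene view: the fingers are still above the cover, short of the pad. Joint 6 is at its limit, so I'll make a half turn of the tool for the same press.

>>> drive_tool(
  targets=[0.01,0,-0.01,0,0,0.125,0,0.02,0,-0.01,0,0,0.25,0,0.025,0,-0.005,0,0,0.375,0,0.025,0,0,0,0,0.5,0,0.025,0,0,0,0,0.625,0,0.025,0,0,0,0,0.75,0,0.025,0,0,0,0,0.875,0,0.025,0,0,0,0,1.0,0,0.025,0,0,0,0,1.125,0,0.025,0,0,0,0,1.25,0,0.025,0,0,0,0,1.375,0,0.025,0,0,0,0,1.5,0],
)

```text
clock: 5.85
eef_pos: [546.8, -5.0, 223.8]
tcp_rot: [2.791, 0.02, 2.652]
contact_force: [-0.1, 0.3, -1.0]
opening: -0.001
```

```bash
sed -i 's/R=R\*Ro.from_euler("y",-lean)/R=R*Ro.from_euler("y",-lean)*Ro.from_euler("z",np.pi)  # half turn/' h.py; python3 -c "
from h import *
stat();print(go(0,-86,130,.4))"
```

```text
t 5.85 tip stand xy,z -3.7 -87.9 155.2 z [ 0.178  0.294 -0.939] F [-0.1  0.3 -1. ] op -0.001 q [-0.17  0.29  1.97  0.46  0.8  -1.57]
[-0.0036, -0.0106, 0.0245, -0.0343, 0.0434, 1.6106]
```

>>> drive_tool(
  targets=[0,0,0,0,0,0.125,0,0,0,0,0,0,0.25,0,0,0,0,0,0,0.375,0,-0.004,-0.01,0.01,-0.01,0.01,0.5,0,-0.004,-0.01,0.02,-0.02,0.02,0.625,0,-0.004,-0.01,0.024,-0.03,0.03,0.75,0,-0.004,-0.01,0.024,-0.034,0.043,0.875,0,-0.004,-0.01,0.024,-0.034,0.043,1.0,0,-0.004,-0.01,0.024,-0.034,0.043,1.125,0,-0.004,-0.01,0.024,-0.034,0.043,1.25,0,-0.004,-0.01,0.024,-0.034,0.043,1.4,0,-0.004,-0.01,0.024,-0.034,0.043,1.61,0],
)

```text
clock: 6.85
eef_pos: [550.3, -8.2, 197.8]
tcp_rot: [3.097, -0.397, 1.169]
contact_force: [-0.3, -1.1, 0.2]
opening: 0.001
```

```bash
python3 -c "
from h import *
stat();print(go(0,-86,100,.4));print(go(0,-86,85,.4));print(go(0,-86,42,.4))"
```

```text
t 6.85 tip stand xy,z 0.3 -85.6 130.6 z [ 0.193  0.338 -0.921] F [-0.3 -1.1  0.2] op 0.001 q [-0.2   0.34  1.99  0.56  0.76 -0.19]
[-0.0122, -0.0018, 0.028, -0.003, -0.0, 0.1136]
[-0.018, -0.0024, 0.0418, -0.003, -0.0, 0.1136]
[-0.0346, -0.0042, 0.0814, -0.003, -0.0, 0.1136]
```

>>> drive_tool(
  targets=[-0.012,-0.002,0.028,0,0,0.11,0,-0.016,-0.002,0.038,0,0,0.11,0,-0.018,-0.002,0.042,0,0,0.11,0,-0.02,-0.003,0.047,0,0,0.11,0,-0.022,-0.003,0.051,0,0,0.11,0,-0.024,-0.003,0.056,0,0,0.11,0,-0.026,-0.003,0.06,0,0,0.11,0,-0.028,-0.004,0.065,0,0,0.11,0,-0.029,-0.004,0.069,0,0,0.11,0,-0.031,-0.004,0.073,0,0,0.11,0,-0.033,-0.004,0.077,0,0,0.11,0,-0.035,-0.004,0.081,0,0,0.11,0],
)

```text
clock: 7.85
eef_pos: [548.8, -10.3, 109.0]
tcp_rot: [-3.141, -0.401, 1.051]
contact_force: [0.8, 1.1, 4.6]
opening: -0.0
```

```bash
python3 -c "
from h import *
stat();print(go(0,-86,42,.4))"
```

```text
t 7.85 tip stand xy,z 0.1 -88.1 41.8 z [ 0.194  0.339 -0.921] F [0.8 1.1 4.6] op -0.0 q [-0.21  0.49  2.03  0.71  0.61 -0.27]
[0.0021, -0.0002, 0.0006, -0.0022, -0.0006, 0.0044]
```

>>> drive_tool(
  targets=[0,0,0.001,0,0,0,0,0,0,0.001,0,0,0,0,0,0,0.001,0,0,0,0,0,0,0.001,0,0,0,0,0,0,0.001,0,0,0,0,0,0,0.001,0,0,0,0,0,0,0.001,0,0,0,0,0,0,0.001,0,0,0,0,0,0,0.001,0,0,0,0],
)

```text
clock: 8.6
eef_pos: [548.5, -10.0, 108.2]
tcp_rot: [-3.141, -0.4, 1.051]
contact_force: [0.6, 0.5, -0.1]
opening: 0.002
```

```bash
cat > look.py <<'E'
from h import *
import sys
stat();w=grab_frame('wrist')['color'];s=grab_frame('scene')['color'];t=grab_frame('top')['color']
a=cv2.resize(w,(480,360));b=cv2.resize(s[160:300,240:390],(320,299));c=cv2.resize(t[160:320,200:360],(300,300))
im=np.zeros((600,800,3),np.uint8);im[:360,:480]=a;im[:299,480:]=b;im[300:,500:]=c;cv2.imwrite(sys.argv[1],im)
E
python3 look.py pics/a4.png
```

```text
t 8.6 tip stand xy,z -0.3 -88.1 41.0 z [ 0.193  0.338 -0.921] F [ 0.6  0.5 -0.1] op 0.002 q [-0.2   0.49  2.03  0.71  0.61 -0.27]
```

View pics/a4.png

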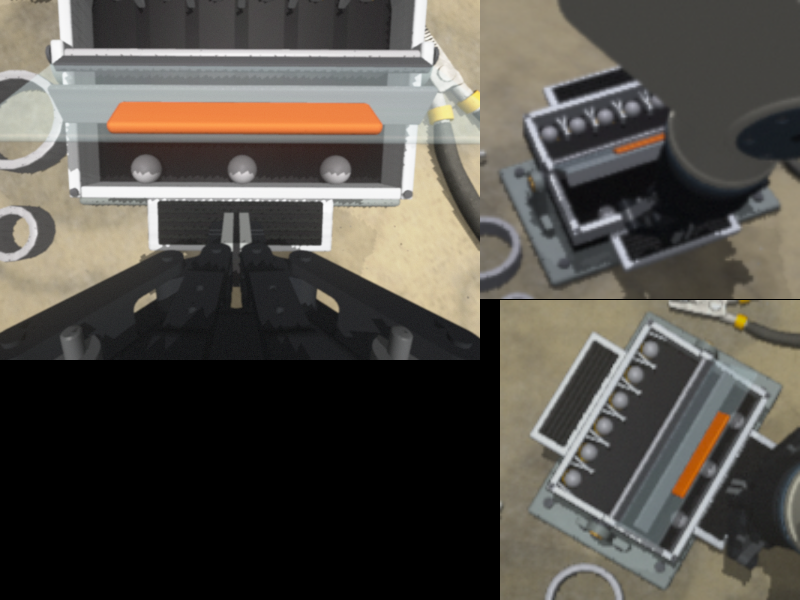

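Wrist and top views: the three spares lie in the channel at (146,170), (242,168) and (336,168), and all six pockets are full. Next is the cover.

```bash
python3 -c "
from h import *
for y,z in((-91,145),(-46,145),(-46,130)):print(go(0,y,z,.4))"
```

```text
[0.0378, -0.0, -0.097, -0.0026, 0.0, 0.0044]
[0.0792, 0.0002, -0.0794, -0.0026, 0.0, 0.0044]
[0.0734, 0.0002, -0.0656, -0.0026, 0.0, 0.0044]
```

>>> drive_tool(
  targets=[0.013,0,-0.033,0,0,0,0,0.025,0,-0.065,0,0,0,0,0.038,0,-0.097,0,0,0,0,0.038,0,-0.097,0,0,0,0,0.058,0,-0.088,0,0,0,0,0.079,0,-0.079,0,0,0,0,0.079,0,-0.079,0,0,0,0,0.073,0,-0.066,0,0,0,0,0.073,0,-0.066,0,0,0,0,0.073,0,-0.066,0,0,0,0],
)

```text
clock: 9.58
eef_pos: [568.4, 25.9, 196.5]
tcp_rot: [-3.139, -0.399, 1.05]
contact_force: [0.8, 0.4, -1.0]
opening: 0.003
```

```bash
python3 -c "
from h import *
stat()
for p in((-46,122),(-49,112),(-53,95),(-56,80),(-57,69)):print(go(0,*p,.4))"; python3 look.py pics/a5.png
```

```text
t 9.58 tip stand xy,z -1.3 -47.0 129.3 z [ 0.191  0.339 -0.921] F [ 0.8  0.4 -1. ] op 0.003 q [-0.13  0.36  1.96  0.56  0.74 -0.01]
[-0.002, 0.001, 0.0071, -0.0047, 0.0009, 0.0038]
[-0.0086, 0.001, 0.0151, -0.0047, 0.0009, 0.0038]
[-0.0189, 0.001, 0.0292, -0.0047, 0.0009, 0.0038]
[-0.0275, 0.001, 0.0419, -0.0047, 0.0009, 0.0038]
[-0.0327, 0.0011, 0.0516, -0.0047, 0.0009, 0.0038]
t 9.58 tip stand xy,z -1.3 -47.0 129.3 z [ 0.191  0.339 -0.921] F [ 0.8  0.4 -1. ] op 0.003 q [-0.13  0.36  1.96  0.56  0.74 -0.01]
```

View pics/a5.png

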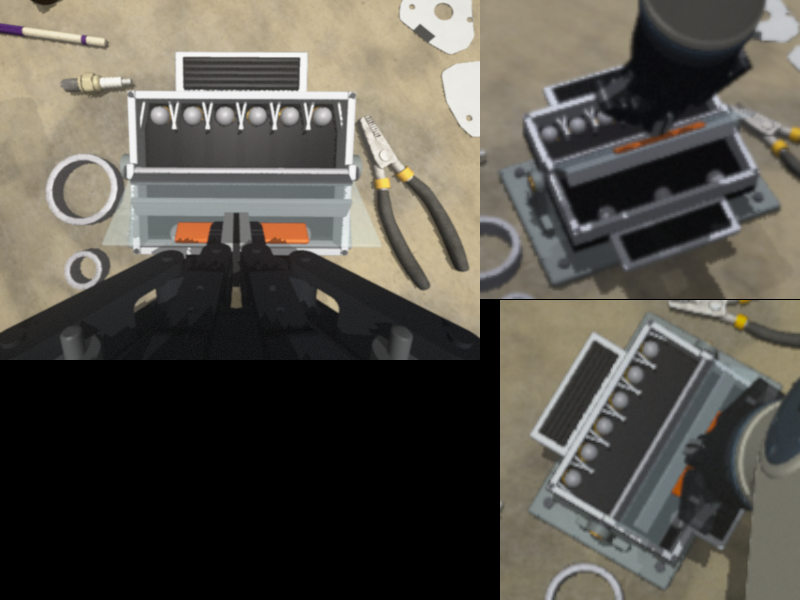

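The pockets are still full, the spares are in the channel, and the fingertips are just over the orange strip. I'll press it shut.

>>> drive_tool(
  targets=[-0.002,0,0.007,0,0,0,0,-0.005,0,0.011,0,0,0,0,-0.009,0,0.015,0,0,0,0,-0.012,0,0.02,0,0,0,0,-0.016,0,0.025,0,0,0,0,-0.019,0,0.029,0,0,0,0,-0.022,0,0.033,0,0,0,0,-0.025,0,0.038,0,0,0,0,-0.028,0,0.042,0,0,0,0,-0.03,0,0.046,0,0,0,0,-0.032,0,0.05,0,0,0,0,-0.033,0,0.052,0,0,0,0],
)

```text
clock: 10.73
eef_pos: [563.9, 16.8, 136.1]
tcp_rot: [-3.141, -0.399, 1.051]
contact_force: [-4.0, -5.3, 5.5]
opening: 0.002
```

```bash
python3 -c "
from h import *
stat();print(go(0,-57,68,.4))"
```

```text
t 10.73 tip stand xy,z -0.5 -57.2 68.8 z [ 0.192  0.338 -0.921] F [-4.  -5.3  5.5] op 0.002 q [-0.15  0.45  2.    0.65  0.64 -0.15]
[-0.0002, 0.0003, 0.0008, -0.0027, 0.0007, 0.0047]
```

>>> drive_tool(
  targets=[0,0,0.002,0,0,0,0,0,0,0.002,0,0,0,0,0,0,0.002,0,0,0,0,0,0,0.002,0,0,0,0,0,0,0.002,0,0,0,0,0.01,0,-0.02,0,0,0,0,0.02,0,-0.05,0,0,0,0,0.035,0,-0.09,0,0,0,0,0.035,0,-0.09,0,0,0,0,0.035,0,-0.09,0,0,0,0],
)

```text
clock: 11.57
eef_pos: [564.2, 14.4, 235.6]
tcp_rot: [3.137, -0.402, 1.053]
contact_force: [0.3, -0.2, -0.7]
opening: 0.002
```

```bash
python3 look.py pics/a6.png; python3 -c "
from h import *
print(go(0,0,160));print(go(0,83,160));print(go(0,83,105))"
```

```text
t 11.57 tip stand xy,z 1.3 -58.9 168.4 z [ 0.198  0.338 -0.92 ] F [ 0.3 -0.2 -0.7] op 0.002 q [-0.15  0.3   1.95  0.52  0.82  0.02]
[0.0816, 0.0013, 0.0333, -0.0034, -0.3993, 0.0048]
[0.1581, 0.0017, 0.0655, -0.0034, -0.3993, 0.0048]
[0.1367, 0.0019, 0.1162, -0.0034, -0.3993, 0.0048]
```

View pics/a6.png

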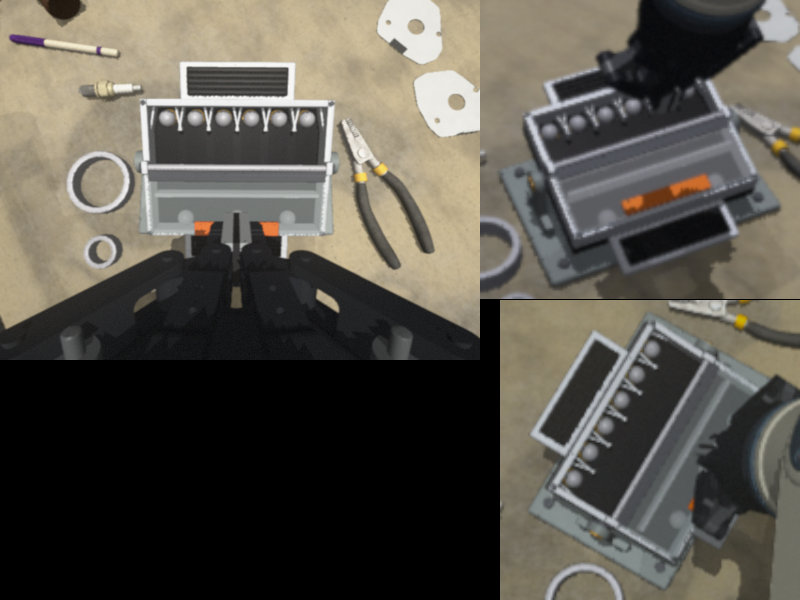

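The cover lies flush on the walls in the scene view, the spares are beneath it, and the pockets are full. Next I go above the pocket pad and check the cover numerically.

>>> drive_tool(
  targets=[0.04,0,0.01,0,-0.1,0,0,0.08,0.001,0.03,0,-0.2,0,0,0.12,0.001,0.05,0,-0.3,0,0,0.158,0.002,0.066,0,-0.4,0,0,0.158,0.002,0.066,0,-0.4,0,0,0.158,0.002,0.066,0,-0.4,0,0,0.148,0.002,0.09,0,-0.4,0,0,0.137,0.002,0.116,0,-0.4,0,0,0.137,0.002,0.116,0,-0.4,0,0,0.137,0.002,0.116,0,-0.4,0,0],
)

```text
clock: 12.55
eef_pos: [647.8, 161.9, 176.8]
tcp_rot: [-3.136, 0.004, 1.051]
contact_force: [0.3, 0.2, -0.4]
opening: 0.002
```

```bash
python3 look.py pics/a7.png; python3 -c "
from h import *
t,s=grab_frame('top'),grab_frame('scene')
C=[]
for f,(x0,y0,x1,y1) in((t,(190,160,360,320)),(s,(235,170,390,300))):
    H,S,V=cv2.split(cv2.cvtColor(f['color'],cv2.COLOR_BGR2HSV));m=np.zeros(H.shape,bool);m[y0:y1,x0:x1]=1
    b=blobs(m&(H<15)&(S>170)&(V>90),20);print(b);C.append(max(b,key=lambda q:q[1])[0])
p,d=tri(t,C[0],s,C[1]);q=p[:2]-O
print('strip x,y,z',q@U,q@W,p[2],d,'shut expected at -.32/-.27:',bp(-60,29,-.32),bp(-60,29,-.27))
print(go(0,83,90));print(go(0,80,61))"
```

```text
t 12.55 tip stand xy,z -0.8 81.8 103.8 z [-0.007 -0.001 -1.   ] F [ 0.3  0.2 -0.4] op 0.002 q [0.24 0.55 1.63 0.   0.97 0.76]
[([315.3, 251.1], 216)]
[([326.7, 250.8], 271)]
strip x,y,z 1.7863900634244905 -65.52469412900102 64.8268451147232 0.5300591795469419 shut expected at -.32/-.27: (np.float64(-66.07655534281386), np.float64(65.65383348742373)) (np.float64(-65.56146544592954), np.float64(68.94546979328095))
[-0.0008, -0.0017, 0.0183, 0.0009, -0.0016, 0.0047]
[-0.0038, -0.0017, 0.0473, 0.0009, -0.0016, 0.0047]
```

View pics/a7.png

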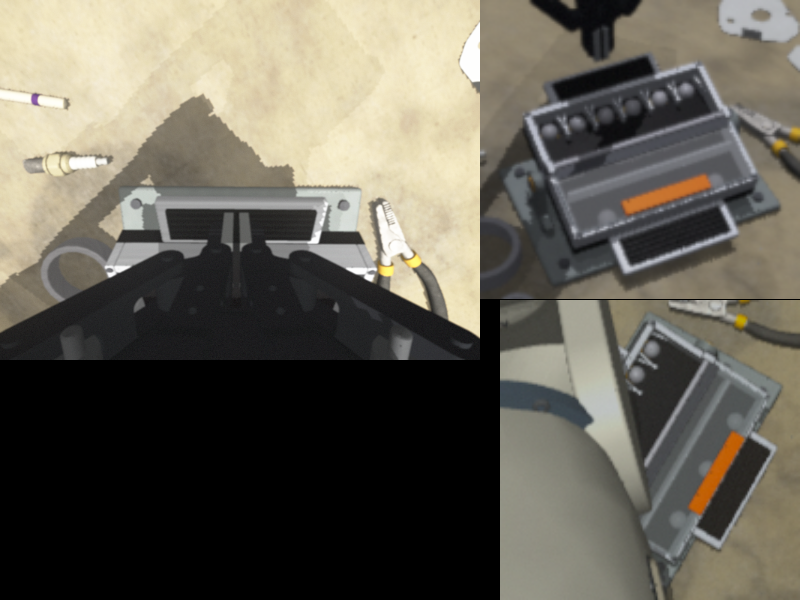

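The strip triangulates to (y -65.5, z 64.8) against (-66.1, 65.7) expected for shut at the -0.32 stop. The six pockets are full and the three spares are under the cover. Now I level the board.

>>> drive_tool(
  targets=[-0.001,-0.001,0.01,0,0,0,0,-0.001,-0.001,0.018,0,0,0,0,-0.002,-0.001,0.022,0,0,0,0,-0.002,-0.001,0.026,0,0,0,0,-0.003,-0.001,0.03,0,0,0,0,-0.003,-0.001,0.034,0,0,0,0,-0.003,-0.001,0.038,0,0,0,0,-0.004,-0.001,0.041,0,0,0,0,-0.004,-0.001,0.044,0,0,0,0,-0.004,-0.001,0.046,0,0,0,0,-0.004,-0.001,0.047,0,0,0,0,-0.004,-0.001,0.047,0,0,0,0],
)

```text
clock: 13.8
eef_pos: [646.8, 159.3, 132.5]
tcp_rot: [-3.141, 0.0, 1.051]
contact_force: [1.3, 1.6, 3.1]
opening: -0.003
```

```bash
cat > lev.py <<'E'
from h import *
t,s=grab_frame('top'),grab_frame('scene');C=[]
for f,(x0,y0,x1,y1) in((t,(190,160,360,320)),(s,(235,170,390,300))):
    H,S,V=cv2.split(cv2.cvtColor(f['color'],cv2.COLOR_BGR2HSV));m=np.zeros(H.shape,bool);m[y0:y1,x0:x1]=1
    C.append(max(blobs(m&(H<15)&(S>170)&(V>90),20),key=lambda q:q[1])[0])
p,d=tri(t,C[0],s,C[1]);q=p[:2]-O
print('strip x,y,z',q@U,q@W,p[2],d,'level expected',bp(-60,29,0))
E
python3 lev.py; python3 -c "
from h import *
stat();print(go(0,80,61))"
```

```text
t 13.9 tip stand xy,z -0.2 79.1 59.5 z [-0.001 -0.    -1.   ] F [1.4 0.3 2.8] op -0.003 q [0.24 0.6  1.66 0.   0.88 0.76]
[0.0009, 0.0001, -0.0015, -0.0011, 0.0008, 0.0051]Traceback (most recent call last):
  File "lev.py", line 5, in <module>
    C.append(max(blobs(m&(H<15)&(S>170)&(V>90),20),key=lambda q:q[1])[0])
             ~~~^^^^^^^^^^^^^^^^^^^^^^^^^^^^^^^^^^^^^^^^^^^^^^^^^^^^^
ValueError: max() iterable argument is empty
```

>>> drive_tool(
  targets=[0,0,-0.02,0,0,0,0,0,0,-0.06,0,0,0,0,0,0,-0.1,0,0,0,0,0.03,0,-0.14,0,0,0,0,0.07,0,-0.15,0,0,0,0,0.11,0,-0.15,0,0,0,0,0.15,0,-0.15,0,0,0,0,0.19,0,-0.15,0,0,0,0,0.19,0,-0.15,0,0,0,0,0.19,0,-0.15,0,0,0,0],
)

```text
clock: 14.73
eef_pos: [740.7, 325.9, 280.3]
tcp_rot: [-3.139, 0.003, 1.053]
contact_force: [-0.1, -0.0, -0.3]
opening: 0.001
```

```bash
python3 look.py pics/a8.png; python3 lev.py
```

```text
t 14.73 tip stand xy,z -2.4 270.3 207.3 z [-0.004 -0.001 -1.   ] F [-0.1 -0.  -0.3] op 0.001 q [0.41 0.66 1.18 0.   1.3  0.93]Traceback (most recent call last):
  File "lev.py", line 5, in <module>
    C.append(max(blobs(m&(H<15)&(S>170)&(V>90),20),key=lambda q:q[1])[0])
             ~~~^^^^^^^^^^^^^^^^^^^^^^^^^^^^^^^^^^^^^^^^^^^^^^^^^^^^^
ValueError: max() iterable argument is empty
```

View pics/a8.png

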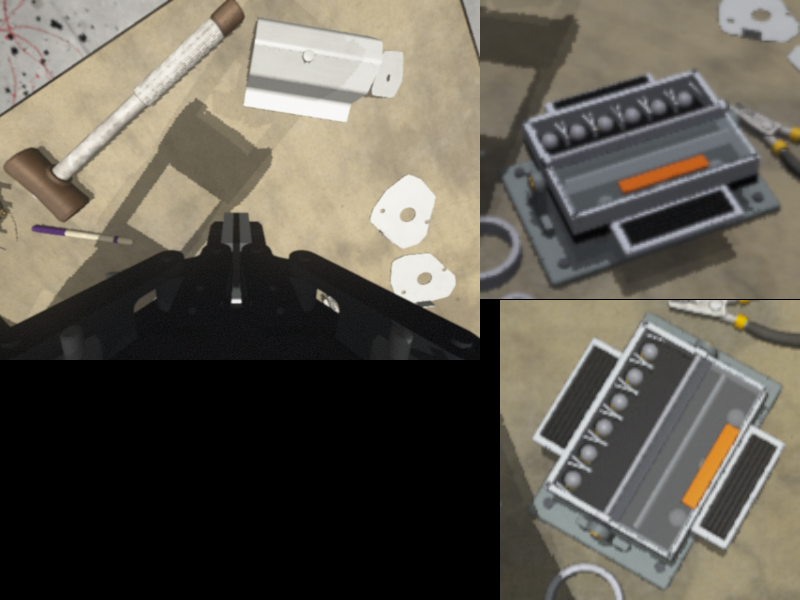

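The top view shows six full pockets, the spares at the channel wall and the cover shut. The strip is only brighter than before, so I'll loosen the mask, let things settle, and check the tilt.

>>> drive_tool(
  targets=[0,0,0,0,0,0,0,0,0,0,0,0,0,0,0,0,0,0,0,0,0,0,0,0,0,0,0,0,0,0,0,0,0,0,0,0,0,0,0,0,0,0],
)

```text
clock: 15.48
eef_pos: [741.3, 324.3, 282.8]
tcp_rot: [-3.141, -0.0, 1.051]
contact_force: [0.5, 0.6, 0.0]
opening: 0.002
```

```bash
sed -i 's/(H<15)&(S>170)/(H<20)\&(S>160)/' lev.py; python3 lev.py; python3 -c "
from h import *
t,s=grab_frame('top'),grab_frame('scene');C=[]
for f,(x0,y0,x1,y1) in((t,(190,160,360,320)),(s,(235,150,390,300))):
    V=cv2.split(cv2.cvtColor(f['color'],cv2.COLOR_BGR2HSV))[2];m=np.zeros(V.shape,bool);m[y0:y1,x0:x1]=1
    print(blobs(m&(V<75),150))"
```

```text
strip x,y,z 1.0345249771267515 -60.14072309839704 85.75392021676276 1.3431298580181221 level expected (np.float64(-60.0), np.float64(86.0))
[([268.9, 225.2], 1993), ([242.0, 211.3], 789), ([326.8, 259.1], 805), ([207.7, 292.2], 1771)]
[([286.5, 242.2], 4218), ([306.3, 213.9], 763), ([331.8, 261.3], 549)]
```

```bash
python3 -c "
from h import *
stat();sign_off()"
```

```text
t 15.68 tip stand xy,z -1.0 269.5 209.7 z [-0.001  0.    -1.   ] F [-0.9  0.6 -1.2] op -0.001 q [0.41 0.66 1.18 0.   1.3  0.93]
the job is handed in; nothing more can be done
```

I handed the job in at 15.7 s of the 51 s allowed, with the board level, the cover shut and all nine balls where they should be. `sign_off` reports no verdict, so this rests on my own checks.

- **Counting:** I pressed the pocket pad until the wrist view showed all six pockets full. I then pressed the channel pad, leaning the tool away from the open cover, and the three spares rolled back into the channel.
- **Cover:** With the board tipped to its channel stop, I pressed the strip down. It measured at y -65.5, z 64.8 mm, against -66.1, 65.7 expected when shut.
- **Levelling:** I pressed the pocket pad to the level height and backed the arm off, clear of everything. The last view shows six balls in the pockets and the spares under the shut cover. The strip measured at y -60.1, z 85.8 mm, against -60, 86 expected when level.

**What disagreed or was not measured:**
- The fingertip height at the end of the press suggests about +0.02 rad of tilt, where the strip suggests level. Both are within the 0.07 rad limit.
- I judged the balls to be at rest by waiting about 0.75 s and did not measure their speed.
- Two runs of the strip check found nothing because the level strip looked brighter; a looser colour mask fixed that.
- Joint 6 reached its range limit once on the way to the channel pad, so I made a half turn of the tool there.
- The pliers showed no visible movement in the last views. The spark plug was last seen lying clear before levelling; I did not measure either one's position.

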